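# Release and slide back a terminal cover

## Task

On the grey test unit, press the orange snap tab fully in, then push the released blue cover along its rails, past the tab, until all the terminals are bare. Only push the cover, never lift or tip it; leave it lying flat on the rails, not hanging over their end, and leave the other things where they stand.

Things in the scene. Friction and masses are not known exactly. Their poses are not given: they have to be found in the camera images.
- unit: Grey bench test unit, fixed, 200 x 270 x 60 mm, at any yaw. Origin at bench height under the mid-line of the cover's track (not the unit's middle): it spans x -75..+125, y -125..+145 mm. z up; +y is the way the cover slides off. Top (deck) at z = 60 mm. A white strip at x = 65..121 mm carries the adapter.
- rail_end (a point): Mid-line of the track at the rails' +y end (unit x 0, y 145, z 72 mm). Two black rails run the unit's full y length: ledges with tops at z = 72 mm, x = 43..55 mm either side, with walls outside them (x 55..63) up to z = 82 mm; the cover rides between the walls with 2 mm play each side. Back stops on the ledges behind the seated cover (y -87..-82 mm) reach z = 81 mm.
- terminals (a point): Centre of the white terminal strip with 8 brass screws (unit x 0, y -41, z 69 mm, the screw tops). It covers x within 37 mm, y -74..-8 mm, and is hidden under the seated cover.
- cover: Loose blue cover, 0.1 to 0.2 kg: plate 106 (x) x 84 (y) x 12 mm with a raised push ledge on its trailing (-y) edge, 80 (x) x 12 (y) mm, top 27 mm above the underside. Origin at the centre of the underside, axes as the unit's. Seated at unit x 0, y -39, z 72 mm; terminals bare past y +34; overhangs the rails past y +103. Slides with light friction, stays where it is left.
- cover_ledge (a point): Point on the cover's trailing upright face (plate edge and ledge are flush), mid-width, 20 mm above its underside: push here toward +y of the unit.
- tab (a joint): Travel of the orange snap tab straight down into the unit, m: 0 out, 0.014 fully in against a firm stop. Takes about 5 N to move and stays where it is left (no spring back). Out, it blocks the cover; the cover passes over it only when it is in by more than 0.010.
- tab_press (a point): Where to press the tab: on its flat top. The tab is 34 (x) x 46 (y) mm, at unit x within 17 mm, y +6..+52 mm; this point is at x 0, y +34 mm. Its top is at z = 82 mm when out and 68 mm (8 mm above the deck) when fully in; at the start it is 0 to 3 mm in.
- adapter: Bystander: small red and brass plug adapter, 22 mm across, 38 mm high, standing loose on the unit's white strip. Origin at its foot.
- jar: Bystander: jar, 48 mm across, 70 mm high, standing loose on the bench beside the unit. Origin at its foot.
- bin: Bystander: open blue parts bin 150 x 100 x 60 mm, loose on the bench. Origin under its centre.
- pot: Bystander: open metal pen pot, 76 mm across, 95 mm high, loose on the bench. Origin at its foot.
Things that resemble listed ones, but are neither listed nor needed, are in the scene too. Leave any green or white look-alike of the cover alone.

How it is judged:
By the outcome, as a careful person would: the job done as asked, in the order asked, and still so for the second after the job is handed in, with the robot touching nothing.
It also fails if it takes over 40 s, if anything falls off the work surface, if the arm or the gripper's body presses on something with over 40 N, if the wrist force passes 120 N, or if a joint passes its speed limit or range.

## Robot

A 6-joint arm with a two-finger parallel gripper is mounted at the origin on the work surface. World frame = base frame: x ahead of the robot, y to its left, z up, the work surface at z = 0. Lengths are in m, angles in degrees, forces in N, time in s.
With the tool pointing down it reaches from about 0.3 to 0.75 m from the base axis. Payload 8.5 kg.
Tool frame: the origin (TCP) lies at the very end of the fingers, on their centre line; the grasp point (between the pads) lies 19 mm behind it (env.grasp_offset is the distance from the TCP to the grasp point, in m); y points along the fingers, z is the direction in which the jaws open and shut, and the axes are right-handed (so a half turn about y gives the same grasp; the last joint's range is limited). The gripper opens to 85 mm and grips with 20 to 120 N. Pads are 22 mm wide; open, the fingers measure 114 mm over their backs; the gripper's body (76 mm by 85 mm) begins 54 mm behind the grasp point. The pads swing forward as they close: fully open they stand 13 mm farther back than shut.
Start: joints at [-78.684, 21.807, 74.336, -0, 83.858, -12.336], TCP at [0.221, -0.504, 0.231] pointing down, gripper open.
Joint ranges: [-178.18, 178.18], [-50.72, 133.34], [12.68, 142.11], [-81.47, 261.47], [9.98, 163.14], [-165.26, 165.26]. Speed limits (degrees/s): [136.94, 136.94, 180, 180, 180, 180].

## Interface

Orientations are given as a 3x3 rotation matrix whose columns are the frame's x, y, z axes.
In Python, from rig import env gives the robot as it stands. The module is installed in compiled form; this text tells all that it offers.
- The arm moves only by the shell command python3 -m pendant 'ROWS' [FORCE]. ROWS is JSON, a list of rows, each a list of 3 entries, a list of its own where there are three numbers: the shift along the world's x, y, z as a fraction of full scale, then the turn about the world's z as a fraction of full scale, then the opening, from 0 (shut) to 1 (fully open). A call has 1 to 12 rows; each row shifts and turns the commanded pose from where the row before left it; what a row does not reach is not made up. Full scale, the value 1, is 30 mm for a shift and 5 degrees for a turn. A row lasts 1/12 s, in which the tool goes at most 41.7 mm and 7.16 degrees, less where a joint would pass 70% of its speed; a pose out of reach is approached as far as the arm can. A call with a number of a shift or a turn outside -1 to 1 is refused whole. A call with a gripper value outside its range is refused whole. The fingers move at their own pace and stop on an object; FORCE is the grip in N (left out, the last holds). Time passes only in rows, so rows that do not move let the fingers close. It gives the time, the measured TCP pose, the force and the opening at its end, in the units of the state.
- env.observe(): the state, without advancing time (a new reading comes with each control period).
- env.get_image(name): name is "scene" or "top"; returns (picture, depth): 420x560x3 uint8, red, green, blue; 420x560 float32, m along the optical axis (not along the pixel's ray), 0 where there is no reading.
- env.camera_model(name): a dict with "camera_matrix" (3x3 intrinsics, pixels), "dist_coeffs" ([k1, k2, p1, p2, k3] as OpenCV has them; the pictures are not rectified), "R" (3x3) and "t" (3): a world point X has camera coordinates R X + t. Camera axes: x right, y down, z forward; pixel columns grow to the right and rows downward; lengths in m; the calibration is good to about 2 mm. A picture is of the moment at which its call begins. camera_model takes no time and is no camera call.
- env.close_job(): hands the job in, once; it reports no verdict.
The state is a dict: "time_s": time; "q": joint angles; "qvel": joint speeds; "joint_efforts": joint torques, N m; "position": TCP position; "tool_rot": TCP orientation; "ft_force": force on the tool from outside, world axes, zero at the start; "wrist_torque": the same for the moment, N m; "grip_width": finger opening in m.
Only numpy, scipy, OpenCV 4.12 (cv2) and the standard library are available. Lean on these libraries where they do the work, as an engineer would, in place of code of your own. Each camera call takes 0.05 s, during which the arm holds its last target.

## Working session

There is one attempt and no reset: what is moved stays moved. The work goes in short steps, Python scripts to look and compute and a shell command to move; the robot and the scene stay as the last step left them, time stands still between calls to the robot, and variables do not carry over. Pictures are saved under pics/ and viewed, and the job is handed in when it is done.

```bash
mkdir -p pics
python3 - <<'E'
from rig import env
import cv2,numpy as np
s=env.observe();print(s['time_s'],s['position'],np.round(s['tool_rot'],3),s['grip_width'],s['ft_force'])
for n in("scene","top"):
    p,d=env.get_image(n);cv2.imwrite(f'pics/{n}0.png',p[:,:,::-1]);np.save(f'{n}0.npy',d);np.save(f'{n}0c.npy',p)
    m=env.camera_model(n);print(n,m)
E
```

```text
0.0 [ 0.22060001 -0.50349955  0.23070095] [[-0.916 -0.     0.401]
 [-0.401  0.001 -0.916]
 [-0.    -1.    -0.001]] 0.08535403944946675 [-0.2131076  -0.04320851 -0.56072857]
scene {'camera_matrix': array([[462.82824694,   0.        , 279.63967246],
       [  0.        , 462.82824694, 212.348679  ],
       [  0.        ,   0.        ,   1.        ]]), 'dist_coeffs': array([-0.12481551,  0.        ,  0.        ,  0.        ,  0.        ]), 'R': array([[ 0.42669662,  0.90438975, -0.00302839],
       [ 0.66336228, -0.31525088, -0.67865114],
       [-0.61471983,  0.28756923, -0.73445454]]), 't': array([-0.24282831, -0.34949565,  1.58885117])}
top {'camera_matrix': array([[485.78836097,   0.        , 276.6224958 ],
       [  0.        , 485.78836097, 209.3895773 ],
       [  0.        ,   0.        ,   1.        ]]), 'dist_coeffs': array([-0.12599072,  0.        ,  0.        ,  0.        ,  0.        ]), 'R': array([[-0.01425652, -0.99959484, -0.02463552],
       [-0.98328327,  0.0184882 , -0.18114136],
       [ 0.18152343,  0.02164125, -0.98314846]]), 't': array([0.0206522 , 0.58354439, 1.45912443])}
```

View pics/scene0.png

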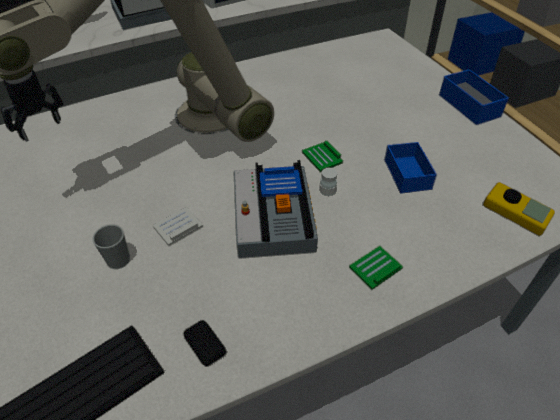

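View pics/top0.png

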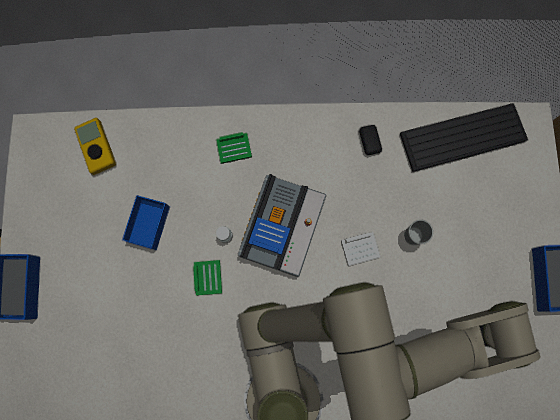

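The scene view shows the unit around (275,210), with the blue cover at (282,183) and the orange tab at (284,203). In the top view the cover is at (269,234) and the tab at (277,214). 

Things that could be taken for the cover:
- Scene view: green look-alikes at (322,155) and (376,266), and a white one at (178,226).
- Top view: green at (234,148) and (207,277), white at (360,249). The blue bins at (146,222), (18,287) and (548,278) are also blue.

By the description, I choose the blue one on the grey unit and check it in a crop.

```bash
cat > h.py <<'E'
from rig import env
import cv2,numpy as np
def unproj(n,uv,z=None,d=None):
    m=env.camera_model(n);R,t=m['R'],np.array(m['t'])
    p=cv2.undistortPoints(np.array(uv,float).reshape(-1,1,2),m['camera_matrix'],m['dist_coeffs']).reshape(-1,2)
    r=np.c_[p,np.ones(len(p))]
    if z is not None:
        w=r@R; c=-R.T@t; return c+w*((z-c[2])/w[:,2])[:,None]
    return (r*np.array(d)[:,None]-t)@R
def proj(n,X):
    m=env.camera_model(n)
    return cv2.projectPoints(np.array(X,float).reshape(-1,1,3),cv2.Rodrigues(m['R'])[0],np.array(m['t']),m['camera_matrix'],m['dist_coeffs'])[0].reshape(-1,2)
E
python3 - <<'E'
from h import *
c=np.load('top0c.npy')[165:285,220:340];cv2.imwrite('pics/topc.png',cv2.resize(c[:,:,::-1],None,fx=5,fy=5,interpolation=cv2.INTER_CUBIC))
c=np.load('scene0c.npy')[150:265,220:340];cv2.imwrite('pics/scenec.png',cv2.resize(c[:,:,::-1],None,fx=5,fy=5,interpolation=cv2.INTER_CUBIC))
E
```

```text
(no output)
```

View pics/topc.png

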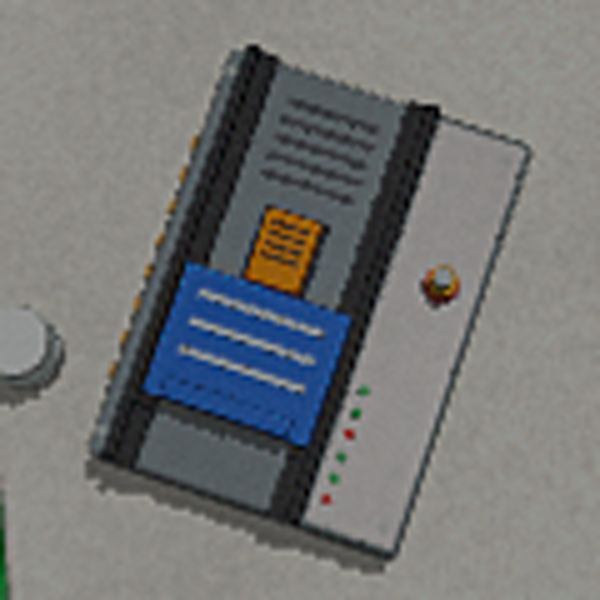

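View pics/scenec.png

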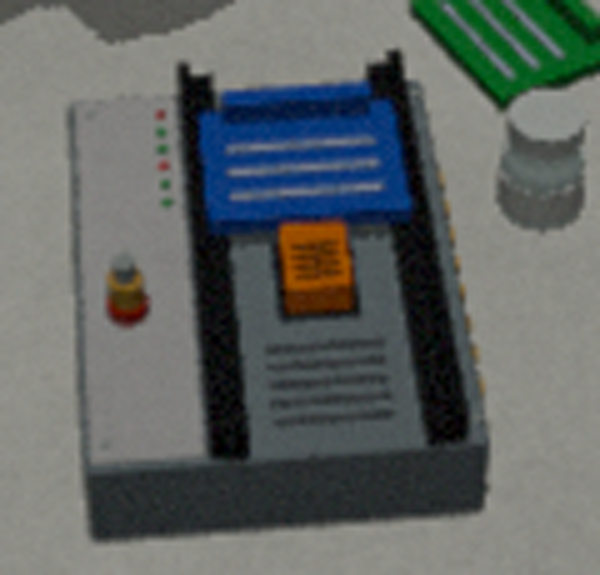

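The crops show the blue cover seated on the unit, with its ledge at the robot end and the orange tab out in front of it. I'll fit the unit's pose from corners in both views.

```bash
cat > fit.py <<'E'
from h import *
from scipy.optimize import least_squares
T=[((530,148),(125,145,60)),((395,553),(125,-125,60)),((438,106),(63,145,82)),((297,523),(63,-125,82)),((90,458),(-75,-125,60)),((236,52),(-75,145,60))]
S=[((90,467),(125,145,60)),((488,437),(-75,145,60)),((70,103),(125,-125,60)),((92,540),(125,145,0)),((486,508),(-75,145,0)),((180,64),(63,-125,82)),((398,50),(-63,-125,82))]
tp=(np.array([a for a,_ in T])+.5)/5-.5+[220,165]; sp=(np.array([a for a,_ in S])+.5)/5-.5+[220,150]
TX=np.array([b for _,b in T])/1000;SX=np.array([b for _,b in S])/1000
def W(X,p):
    c,s=np.cos(p[2]),np.sin(p[2]);return np.asarray(X)@np.array([[c,-s,0],[s,c,0],[0,0,1]]).T+[p[0],p[1],0]
if __name__=='__main__':
    for name,w in(('both',(1,1)),('top',(1,0)),('scene',(0,1))):
        f=lambda p:np.r_[w[0]*(proj('top',W(TX,p))-tp).ravel(),w[1]*(proj('scene',W(SX,p))-sp).ravel()]
        r=least_squares(f,[.5,.05,-1.8],loss='soft_l1');print(name,r.x[:2],np.degrees(r.x[2]));print(np.round(f(r.x).reshape(-1,2),1).tolist())
        if name=='both':np.save('pose.npy',r.x);P=r.x
    # depth-based check
    for n,uv,h in(('top',(270,232),'cover'),('top',(277,213),'tab'),('top',(308,222),'adapter'),('top',(223,233),'jar'),('top',(318,215),'strip')):
        d=np.load(n+'0.npy')
        X=unproj(n,[uv],d=[d[uv[1],uv[0]]])[0]; u=W((X-[P[0],P[1],0])[None],[0,0,-P[2]])[0]
        print(h,np.round(X,3),'unit',np.round(u*1000,1))
    for k,X in dict(tab=(0,.034,.082),ledge=(0,-.081,.092),railend=(0,.145,.072),org=(0,0,0),covend=(0,.06,.092)).items():print(k,np.round(W([X],P)[0],4))
E
python3 fit.py
```

```text
both [0.53596914 0.0220572 ] -109.68499831525713
[[0.6, -0.8], [0.3, 0.8], [0.4, -0.2], [0.3, -0.2], [-0.8, -1.4], [-1.2, -1.4], [-1.3, -0.2], [1.1, -0.6], [-0.5, -1.9], [0.0, 0.2], [0.1, 0.4], [-0.8, -1.5], [0.5, -1.7]]
top [0.53410984 0.02227404] -109.49033087730783
[[0.5, -0.4], [0.4, 1.4], [0.2, 0.3], [0.4, 0.4], [-0.8, -0.6], [-1.4, -0.8], [-0.0, -0.0], [0.0, -0.0], [-0.0, -0.0], [0.0, -0.0], [-0.0, -0.0], [-0.0, -0.0], [0.0, -0.0]]
scene [0.53768263 0.02171377] -109.76233259461195
[[0.0, -0.0], [0.0, 0.0], [0.0, -0.0], [0.0, -0.0], [-0.0, -0.0], [-0.0, -0.0], [-1.3, 0.3], [1.2, 0.0], [-0.4, -1.5], [0.1, 0.7], [0.2, 0.9], [-0.7, -1.1], [0.7, -1.3]]
cover [0.51  0.032 0.077] unit [ -0.3 -27.7  76.9]
tab [0.568 0.009 0.078] unit [ 1.1 34.4 78.3]
adapter [ 0.535 -0.084  0.099] unit [99.8 34.8 99. ]
jar [0.509 0.175 0.077] unit [-135.2  -76.7   76.8]
strip [ 0.563 -0.117  0.06 ] unit [121.7  71.8  60.3]
tab [0.568  0.0106 0.082 ]
ledge [0.4597 0.0493 0.092 ]
railend [ 0.6725 -0.0268  0.072 ]
org [0.536  0.0221 0.    ]
covend [0.5925 0.0018 0.092 ]
```

The fit is consistent: both views agree to within about 2 mm and 0.3°. Tab and cover sit where the description says. Jaw axis goes along unit x, which needs a turn of −43.3°, with the fingers shut for pressing.

```bash
python3 -m pendant '[[[0.64,0.95,0],-0.48,0],[[0.64,0.95,0],-0.48,0],[[0.64,0.95,0],-0.48,0],[[0.64,0.95,0],-0.48,0],[[0.64,0.95,0],-0.48,0],[[0.64,0.95,0],-0.48,0],[[0.64,0.95,0],-0.48,0],[[0.64,0.95,0],-0.48,0],[[0.64,0.95,0],-0.48,0],[[0.64,0.95,0],-0.48,0],[[0.64,0.95,0],-0.48,0],[[0.64,0.95,0],-0.48,0]]'
cat > st.py <<'E'
from fit import *
P=np.load('pose.npy');s=env.observe();p=np.array(s['position'])
u=W((p-[P[0],P[1],0])[None],[0,0,-P[2]])[0]*1000
z=np.array(s['tool_rot'])[:,2]
print('t',round(s['time_s'],2),'pos',np.round(p,4),'unit mm',np.round(u,1),'yaw err',round((np.degrees(np.arctan2(z[1],z[0])-P[2])+90)%180-90,2),'F',np.round(s['ft_force'],1),'w',round(s['grip_width'],4),'q',np.round(s['q'],0))
for k,X in dict(tab=(0,.034,.082),behind=(0,-.115,.08)).items():print(k,np.round((W([X],P)[0]-p)/.03,2),'x30mm')
E
python3 st.py
```

```text
time_s: 1.1
position: [0.4516, -0.1601, 0.2312]
tool_rot: [[-0.996, -0.0, -0.092], [0.092, 0.0, -0.996], [0.0, -1.0, -0.0]]
ft_force: [0.1, -0.6, -0.7]
grip_width: -0.0002
t 1.1 pos [ 0.4516 -0.1601  0.2312] unit mm [199.9 -18.1 231.2] yaw err 14.42 F [ 0.1 -0.6 -0.7] w -0.0002 q [-34.  15.  85.   0.  80.  62.]
tab [ 3.88  5.69 -4.97] x30mm
behind [-0.8   7.36 -5.04] x30mm
```

```bash
python3 -m pendant '[[[0.65,0.95,0],-0.48,0],[[0.65,0.95,0],-0.48,0],[[0.65,0.95,0],-0.48,0],[[0.65,0.95,0],-0.48,0],[[0.64,0.95,-0.3],-0.48,0],[[0.64,0.94,-0.7],-0.48,0],[[0,0,-0.9],0,0],[[0,0,-0.9],0,0],[[0,0,-0.8],0,0],[[0,0,-0.6],0,0],[[0,0,0],0,0],[[0,0,0],0,0]]'
python3 - <<'E'
from h import *
for n,(a,b,c,d) in dict(scene=(120,265,200,350),top=(150,290,200,350)).items():
    p,_=env.get_image(n);cv2.imwrite(f'pics/{n}1.png',cv2.resize(p[a:b,c:d,::-1],None,fx=4,fy=4,interpolation=cv2.INTER_CUBIC))
E
python3 st.py
```

```text
time_s: 2.1
position: [0.5672, 0.0089, 0.105]
tool_rot: [[-0.942, -0.002, -0.335], [0.335, 0.0, -0.942], [0.002, -1.0, 0.0]]
ft_force: [0.9, 0.2, -0.1]
grip_width: -0.0
t 2.2 pos [0.5681 0.0087 0.1066] unit mm [  1.7  34.7 106.6] yaw err 0.13 F [ 0.1 -0.5  0.2] w 0.0001 q [-11.  30.  82.   0.  67.  98.]
tab [-0.    0.06 -0.82] x30mm
behind [-4.68  1.73 -0.89] x30mm
```

View pics/scene1.png

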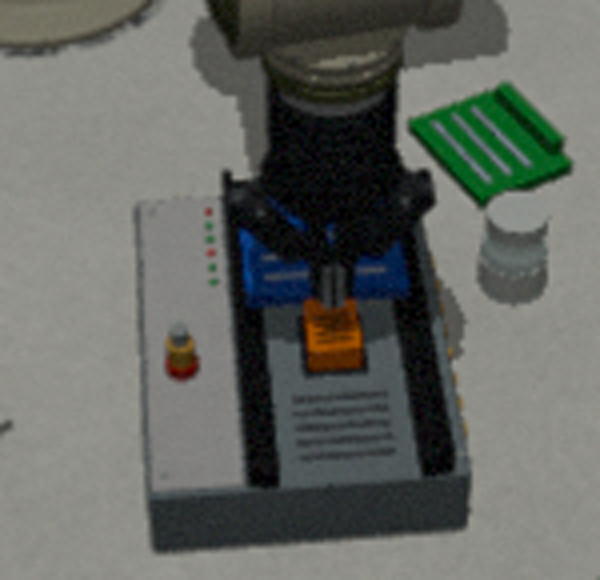

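View pics/top1.png

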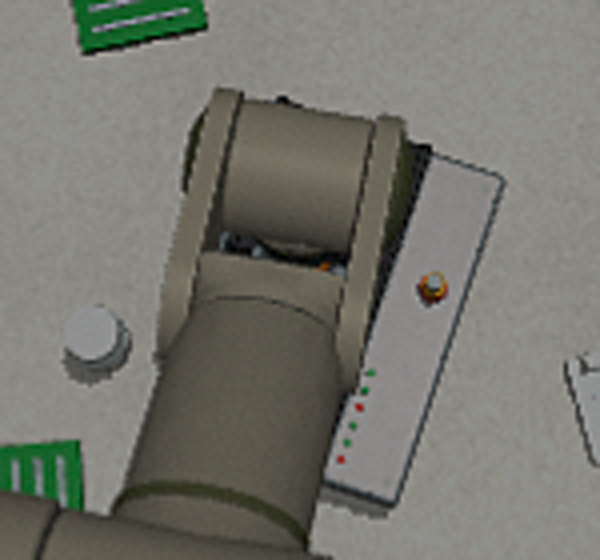

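The picture shows the shut fingertips just above the orange tab, at crop (333,303). I'll press in steps and watch the force.

```bash
python3 -m pendant '[[[0,0.05,-0.3],0,0],[[0,0,-0.3],0,0],[[0,0,-0.2],0,0],[[0,0,-0.15],0,0],[[0,0,-0.1],0,0],[[0,0,0],0,0]]'; python3 -m pendant '[[[0,0,-0.08],0,0],[[0,0,-0.05],0,0],[[0,0,0],0,0]]';python3 st.py
```

```text
time_s: 2.7
position: [0.5673, 0.0105, 0.0733]
tool_rot: [[-0.942, -0.001, -0.335], [0.335, 0.0, -0.942], [0.001, -1.0, 0.0]]
ft_force: [-0.1, -0.4, 0.2]
grip_width: 0.0
time_s: 2.95
position: [0.5675, 0.0104, 0.0699]
tool_rot: [[-0.942, 0.0, -0.335], [0.335, -0.0, -0.942], [-0.0, -1.0, -0.0]]
ft_force: [-1.2, -0.0, 2.0]
grip_width: 0.0001
t 2.95 pos [0.5675 0.0104 0.0699] unit mm [ 0.4 33.6 69.9] yaw err 0.13 F [-1.2 -0.   2. ] w 0.0001 q [-11.  33.  85.   0.  62.  99.]
tab [0.02 0.01 0.4 ] x30mm
behind [-4.66  1.68  0.34] x30mm
```

```bash
python3 -m pendant '[[[0,0,-0.05],0,0],[[0,0,0],0,0]]'; python3 -m pendant '[[[0,0,-0.05],0,0],[[0,0,0],0,0]]'
python3 - <<'E'
from h import *
for n,(a,b,c,d) in dict(scene=(150,250,230,330)).items():
    p,_=env.get_image(n);cv2.imwrite(f'pics/{n}2.png',cv2.resize(p[a:b,c:d,::-1],None,fx=6,fy=6,interpolation=cv2.INTER_CUBIC))
E
python3 st.py
```

```text
time_s: 3.12
position: [0.5675, 0.0104, 0.0684]
tool_rot: [[-0.942, 0.0, -0.335], [0.335, -0.0, -0.942], [-0.0, -1.0, -0.0]]
ft_force: [-0.8, 0.5, 2.7]
grip_width: -0.0001
time_s: 3.28
position: [0.5676, 0.0104, 0.0678]
tool_rot: [[-0.942, 0.001, -0.335], [0.335, -0.0, -0.942], [-0.001, -1.0, -0.0]]
ft_force: [-3.7, 0.8, 10.2]
grip_width: -0.0001
t 3.33 pos [0.5676 0.0104 0.0678] unit mm [ 0.3 33.7 67.8] yaw err 0.14 F [-4.7  0.2 11.5] w 0.0001 q [-11.  33.  85.  -0.  62.  99.]
tab [0.01 0.01 0.47] x30mm
behind [-4.66  1.68  0.41] x30mm
```

View pics/scene2.png

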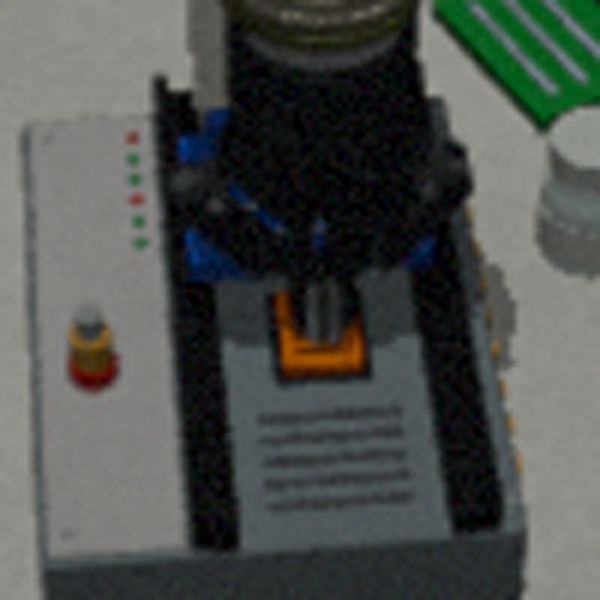

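The tab looks almost flush and the force is rising at z = 67.8, so that is the firm stop. One more nudge, then up and back behind the cover.

```bash
python3 -m pendant '[[[0,0,-0.06],0,0],[[0,0,0],0,0]]'; python3 st.py; python3 -m pendant '[[[0,0,0.5],0,0],[[0,0,0.9],0,0],[[0,0,0.9],0,0.3],[[0,0,0.4],0,0.3],[[-0.7,0.25,0],0,0.3],[[-0.9,0.33,0],0,0.3],[[-0.9,0.33,0],0,0.3],[[-0.9,0.33,0],0,0.3],[[-0.9,0.33,0],0,0.3],[[-0.36,0.11,0],0,0.3],[[0,0,0],0,0.3],[[0,0,0],0,0.3]]'
python3 - <<'E'
from h import *
for n,(a,b,c,d) in dict(scene=(120,260,220,340)).items():
    p,_=env.get_image(n);cv2.imwrite(f'pics/{n}3.png',cv2.resize(p[a:b,c:d,::-1],None,fx=4,fy=4,interpolation=cv2.INTER_CUBIC))
E
python3 st.py
```

```text
time_s: 3.5
position: [0.5677, 0.0104, 0.0675]
tool_rot: [[-0.942, 0.002, -0.334], [0.334, -0.001, -0.942], [-0.002, -1.0, -0.0]]
ft_force: [-7.9, 1.1, 24.2]
grip_width: -0.0001
t 3.5 pos [0.5677 0.0104 0.0675] unit mm [ 0.3 33.8 67.5] yaw err 0.15 F [-7.9  1.1 24.2] w -0.0001 q [-11.  33.  85.  -0.  62.  99.]
tab [0.01 0.01 0.48] x30mm
behind [-4.67  1.68  0.42] x30mm
time_s: 4.5
position: [0.428, 0.0608, 0.1463]
tool_rot: [[-0.942, 0.001, -0.334], [0.334, -0.0, -0.942], [-0.001, -1.0, -0.0]]
ft_force: [0.6, 0.7, 0.2]
grip_width: 0.0259
t 4.55 pos [0.4286 0.0605 0.1462] unit mm [-1.000e-01 -1.141e+02  1.462e+02] yaw err 0.13 F [ 1.1 -0.3  0.3] w 0.0256 q [ -8.  16. 100.  -0.  64. 102.]
tab [ 4.65 -1.66 -2.14] x30mm
behind [-0.03  0.01 -2.21] x30mm
```

View pics/scene3.png

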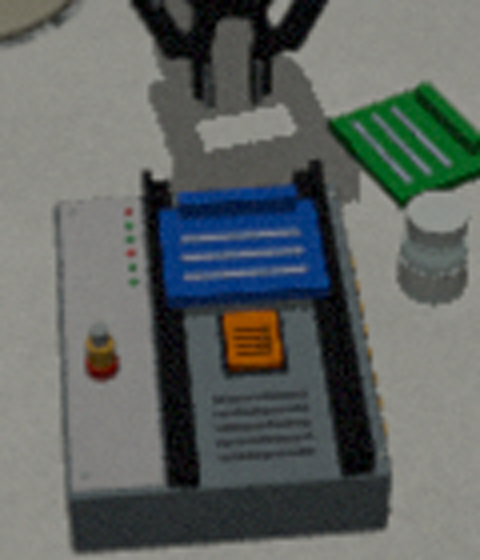

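```bash
python3 -m pendant '[[[0,0,-0.5],0,0.3],[[0,0,-0.8],0,0.3],[[0,0,-0.6],0,0.3],[[0,0,-0.2],0,0.3],[[0,0,0],0,0.3],[[0.19,-0.07,0],0,0.3],[[0.28,-0.1,0],0,0.3],[[0.09,-0.03,0],0,0.3],[[0,0,0],0,0.3]]'; python3 st.py
python3 -m pendant '[[[0.09,-0.03,0],0,0.3],[[0.09,-0.03,0],0,0.3],[[0.14,-0.05,0],0,0.3],[[0.19,-0.07,0],0,0.3],[[0.19,-0.07,0],0,0.3],[[0.14,-0.05,0],0,0.3],[[0.09,-0.03,0],0,0.3],[[0,0,0],0,0.3]]'
python3 - <<'E'
from h import *
for n,(a,b,c,d) in dict(scene=(120,260,220,340)).items():
    p,_=env.get_image(n);cv2.imwrite(f'pics/{n}4.png',cv2.resize(p[a:b,c:d,::-1],None,fx=4,fy=4,interpolation=cv2.INTER_CUBIC))
E
python3 st.py
```

```text
time_s: 5.3
position: [0.446, 0.0543, 0.0838]
tool_rot: [[-0.942, 0.002, -0.335], [0.335, -0.0, -0.942], [-0.002, -1.0, -0.0]]
ft_force: [0.4, 0.5, -0.4]
grip_width: 0.0257
t 5.3 pos [0.446  0.0543 0.0838] unit mm [ -0.1 -95.6  83.8] yaw err 0.11 F [ 0.4  0.5 -0.4] w 0.0257 q [ -8.  22. 103.  -0.  55. 101.]
tab [ 4.07 -1.46 -0.06] x30mm
behind [-0.61  0.22 -0.13] x30mm
time_s: 5.97
position: [0.4731, 0.0446, 0.0831]
tool_rot: [[-0.942, 0.001, -0.335], [0.335, -0.0, -0.942], [-0.001, -1.0, -0.0]]
ft_force: [0.3, 0.5, 1.2]
grip_width: 0.0253
t 6.02 pos [0.4727 0.0447 0.083 ] unit mm [ -0.  -67.2  83. ] yaw err 0.13 F [-0.3  0.   0.6] w 0.0256 q [ -9.  25.  99.  -0.  57. 101.]
tab [ 3.18 -1.14 -0.03] x30mm
behind [-1.5   0.54 -0.1 ] x30mm
```

View pics/scene4.png

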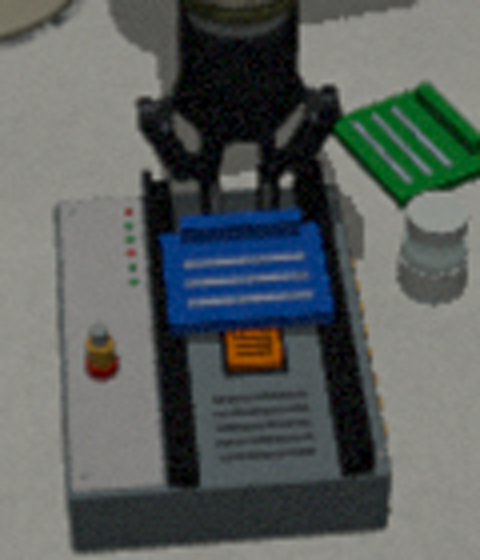

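The cover is sliding flat and square over the tab. TCP is at unit y −67, so about 80 mm remain.

```bash
python3 -m pendant '[[[0.14,-0.05,0],0,0.3],[[0.22,-0.08,0],0,0.3],[[0.28,-0.1,0],0,0.3],[[0.28,-0.1,0],0,0.3],[[0.28,-0.1,0],0,0.3],[[0.28,-0.1,0],0,0.3],[[0.28,-0.1,0],0,0.3],[[0.28,-0.1,0],0,0.3],[[0.22,-0.08,0],0,0.3],[[0.14,-0.05,0],0,0.3],[[0.08,-0.03,0],0,0.3],[[0,0,0],0,0.3]]'; python3 st.py
python3 - <<'E'
from h import *
for n,(a,b,c,d) in dict(scene=(120,260,220,340)).items():
    p,_=env.get_image(n);cv2.imwrite(f'pics/{n}5.png',cv2.resize(p[a:b,c:d,::-1],None,fx=4,fy=4,interpolation=cv2.INTER_CUBIC))
E
```

```text
time_s: 7.02
position: [0.5472, 0.018, 0.083]
tool_rot: [[-0.942, 0.0, -0.335], [0.335, -0.0, -0.942], [-0.0, -1.0, 0.0]]
ft_force: [-0.9, 0.7, 0.9]
grip_width: 0.0259
t 7.02 pos [0.5472 0.018  0.083 ] unit mm [ 0.1 12.  83. ] yaw err 0.13 F [-0.9  0.7  0.9] w 0.0259 q [-11.  30.  87.  -0.  62.  99.]
tab [ 0.69 -0.25 -0.03] x30mm
behind [-3.98  1.43 -0.1 ] x30mm
```

View pics/scene5.png

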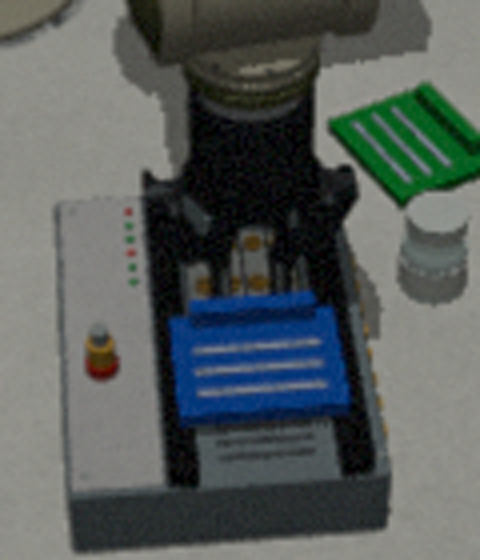

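Cover pushed, terminals showing. Now I back off straight along −y, lift, and move aside for a clear check.

```bash
python3 -m pendant '[[[-0.2,0.07,0],0,0.3],[[-0.4,0.14,0],0,0.3],[[-0.4,0.14,0.1],0,0.3],[[-0.2,0.07,0.5],0,0.3],[[0,0,0.9],0,0.3],[[0,0,0.9],0,0.3],[[0,0,0.9],0,0.3],[[0,0,0.9],0,0.3],[[-0.4,-0.7,0.4],0,0.3],[[-0.4,-0.9,0],0.3,0.3],[[-0.4,-0.9,0],0.3,0.3],[[-0.4,-0.9,0],0.3,0.3]]'
python3 -m pendant '[[[-0.4,-0.9,0],0.3,0.3],[[-0.4,-0.9,0],0.3,0.3],[[-0.4,-0.9,0],0.3,0.3],[[-0.2,-0.9,0],0.3,0.3],[[0,-0.9,0],0.3,0.3],[[0,-0.9,0],0.3,0.3],[[0,-0.9,0],0.3,0.3],[[0,-0.5,0],0,0.3],[[0,0,0],0,0.3],[[0,0,0],0,0.3]]'
python3 - <<'E'
from fit import *
P=np.load('pose.npy')
for n in('scene','top'):
    p,d=env.get_image(n);np.save(n+'6.npy',d);cv2.imwrite(f'pics/{n}6f.png',p[:,:,::-1])
    a,b=(150,165)[n=='top'],220
    cr=cv2.resize(p[a:a+115,b:b+120,::-1],None,fx=5,fy=5,interpolation=cv2.INTER_CUBIC)
    # predicted plate top outline for y=65
    for cy,col in((65,(0,255,255)),):
        q=proj(n,W(np.array([[sx*53,cy+sy*42,84] for sx,sy in((-1,-1),(1,-1),(1,1),(-1,1))])/1000,P))
        cv2.polylines(cr,[np.int32((q-[b,a]+.5)*5)],True,col,1)
    cv2.imwrite(f'pics/{n}6.png',cr)
E
python3 st.py
```

```text
time_s: 8.07
position: [0.4615, -0.0716, 0.2213]
tool_rot: [[-0.966, 0.001, -0.257], [0.257, -0.0, -0.966], [-0.001, -1.0, 0.0]]
ft_force: [0.5, 0.8, -0.8]
grip_width: 0.0259
time_s: 8.9
position: [0.4204, -0.2747, 0.2208]
tool_rot: [[-0.997, -0.0, -0.081], [0.081, 0.001, -0.997], [0.001, -1.0, -0.001]]
ft_force: [0.2, 0.0, 0.4]
grip_width: 0.0258
t 9.0 pos [ 0.4207 -0.2738  0.2211] unit mm [317.4  -8.9 221.1] yaw err 15.16 F [-1.  -0.5 -0.3] w 0.0257 q [-47.  17.  83.   0.  80.  48.]
tab [ 4.91  9.48 -4.64] x30mm
behind [ 0.23 11.15 -4.7 ] x30mm
```

View pics/scene6.png

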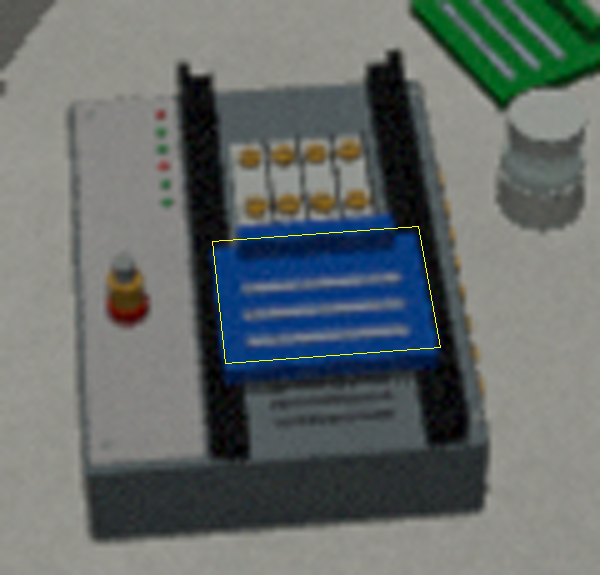

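View pics/top6.png

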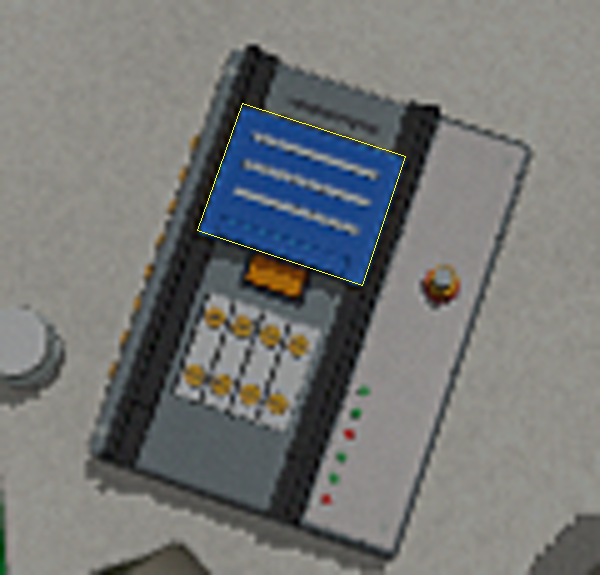

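View pics/top6f.png

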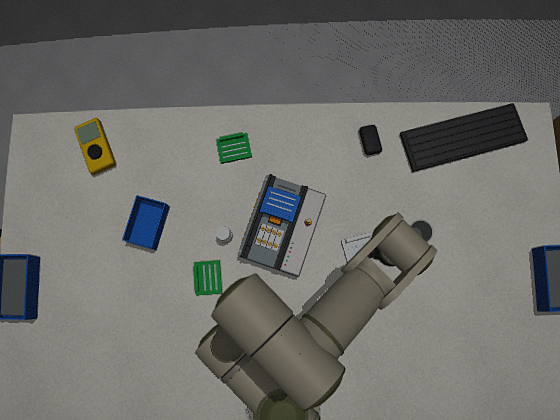

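The clear view shows all 8 screws bare. The cover lies flat and square on the rails and matches the predicted outline for y = 65 mm (34–103 allowed). Adapter (top crop 440,285), jar, bin and look-alikes are unmoved, and the arm is clear of everything. I'm handing it in.

```bash
python3 -c "
from rig import env
print(env.close_job())"
```

```text
the job is handed in; nothing more can be done
None
```

The job is done and handed in at about 9 s of the 40 s allowed. The tab is fully in, the cover is off the terminals, and nothing else was disturbed as far as the cameras show.

- **Tab:** I pressed it with the shut fingers until it met the firm stop, at z about 67.5 mm and 24 N. I had expected contact near z 80 mm, but the force stayed low until about 70 mm. The stop height and the pictures both confirm the tab is in.
- **Cover:** I pushed its trailing face along the rails, with sampled forces staying around 1–2 N, to about unit y +65 mm. The allowed range is 34 to 103 mm.
- **Last checks:** From both cameras all 8 screws are bare, and the cover lies flat and square, not hanging over the rail ends. The adapter, jar and bin stand where they were. The arm partly hid the pot and the white look-alike in the last top view, but it passed well above both.
- **Disagreements:** The two cameras' fits of the unit differed by about 3.6 mm and 0.3°. One early depth reading on the cover was about 7 mm too low, so I did not use depth.

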